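# Park the hook runner in its catch at the far end of the bent bar

### The arm

A 7-joint arm with a two-finger parallel gripper is mounted at the origin on a cart in front of the work surface, level with it; the furniture and walls round the work are solid. World frame = base frame: x ahead of the robot, y to its left, z up, the work surface at z = 0. Lengths are in m, angles in rad, forces in N, time in s.
With the tool pointing down it reaches from about 0.4 to 0.75 m from the base axis. Payload 19.5 kg.
Tool frame: the origin (TCP) lies on the centre line of the jaws, within the pads' length; the fingertips stand 8 mm ahead of it and the grasp point (between the pads) lies 11 mm behind it (robot.tip_reach is the distance from the TCP to the fingertips, in m); z points along the fingers, y is the line along which they close (so a half turn about z gives the same grasp; the last joint's range is limited). The gripper opens to 85 mm and grips with 20 to 120 N. Pads are 22 mm wide; open, the fingers measure 114 mm over their backs; the gripper's body (76 mm by 85 mm) begins 54 mm behind the grasp point. The pads swing forward as they close: fully open they stand 13 mm farther back than shut.
Start: joints at [1.157, 0.707, -0.028, 1.485, 0.022, 0.951, -0.075], TCP at [0.209, -0.536, 0.239] pointing down, gripper open.
Joint ranges: [-2.71, 2.71], [-0.32, 2.16], [-1.57, 1.52], [0, 2.45], [-1.46, 4.6], [0, 2.02], [-2.83, 2.83]. Speed limits (rad/s): [1.89, 1.89, 2.57, 2.57, 3.01, 3.01, 3.01].

### API

Orientations are given as a unit quaternion [w, x, y, z].
In Python, from bench import robot gives the robot as it stands. The module is installed in compiled form; this text tells all that it offers. Calls block until the motion is done:
- robot.goto(position, orientation): joint-space move of the TCP to a pose.
- robot.servo_line(position, rate=0.15, rot=None, contact_N=None): straight line of the TCP; rot=None keeps the orientation; rate is the mean speed in m/s. With contact_N (N) it stops when the force on the tool has changed by that much, and returns True; else False.
- robot.goto_joints(angles): joint-space move.
- robot.move_gripper(opening): finger opening in m; the grip force is fixed at half the most; returns when the fingers have stopped.
- robot.pause(seconds).
- robot.solve_ik(position, orientation): joint angles nearest the present ones, or None.
- robot.get_state(): the state.
- robot.grab_frame(name): name is "side" or "top"; returns a dict with "frame" (384x512x3 uint8, red, green, blue), "mtx" (3x3 intrinsics, pixels), "R" (3x3) and "t" (3): a world point X has camera coordinates R X + t. Camera axes: x right, y down, z forward; pixel columns grow to the right and rows downward; lengths in m; the calibration is good to about 2 mm. A picture is of the moment at which its call begins. There is no depth.
A pose or a line that the arm cannot do raises robot.Unreachable and nothing moves.
- robot.hand_in(): hands the job in; it is judged then, once.
The state is a dict: "time": time; "q": joint angles; "qvel": joint speeds; "joint_efforts": joint torques, N m; "position": TCP position; "tcp_rot": TCP orientation; "contact_force": force on the tool from outside, world axes, zero at the start; "ft_torque": the same for the moment, N m; "width": finger opening in m; "grip_force": force on a finger pad.
Only numpy, scipy, OpenCV 4.12 (cv2) and the standard library are available. Lean on these libraries where they do the work, as an engineer would, in place of code of your own. Each camera call takes 0.05 s, during which the arm holds its last target. There are 200 camera calls.

### The job

Take the hook runner by its wooden tab and slide it gently along the bent steel bar, turning it with the bend, to the far end of the bar; there push it past the roller of the sprung catch until it sits home against the stop collar with the roller closed behind its cam, and let go. The bar is hand bent, so feel your way round and never force the runner, and do not disturb the things standing about.

Things in the scene. Friction and masses are not known exactly. Their poses are not given: they have to be found in the camera images.
- rail: fixed stand: a round steel bar, 10 mm thick, bent in a level L, its axis 160 mm above the worktop, on two posts with dark feet 84 mm wide. Origin on the worktop under the start post, z up. From above: the bar runs straight along +x (x 20 to 90 mm, y 0), bends 90 degrees left to (200, 110) mm, then runs straight along +y to the stop. The far post is at (200, 180) mm
- bend_centre (a point): empty point at (90, 110, 160) mm in the rail's frame: the centre of the bend, whose radius is about 110 mm. The bend was made by hand: smooth and level, but its axis may lie up to 15 mm to either side of that arc and its direction be up to 0.25 rad off, so it must be followed by feel. Both ends of the bend meet the straight legs truly
- home (a point): point on the bar's axis, (200, 137, 160) mm in the rail's frame: the runner's origin lies here (about 2 mm lower if it hangs free) when the sleeve touches the dark stop collar, 28 mm wide, whose face is 9 mm farther along. The stop is rigid. Axes as the rail's: +y is the way the runner arrives
- runner: loose hook runner threaded on the bar, 0.11 to 0.18 kg: steel sleeve 18 mm long, 26 mm outer diameter, bore about 4 mm wider than the bar; grip tab above, cam at its right side, hook below to 53 mm under the origin. Origin: middle of the bore; +x along the bore in the direction of travel (start post to stop), z up. It starts on the straight leg by the start post
- tab (a point): grip point of the runner, 40 mm above its origin, in its wooden tab: an upright plate 18 mm long (runner's x), 10 mm thick (runner's y), reaching from 10 to 58 mm above the origin; grip it across its thickness from above. Axes as the runner's
- cam (a point): middle of the runner's cam, an upright steel round 18 mm in diameter and 14 mm high, 14 mm to the right (-y) of the bore's axis
- catch (a joint): sprung catch on the outer (right) side of the bar: an arm on an upright pivot by the far post with a white roller 14 mm in diameter at bar height, 12 mm short of home. 0 rad at rest; the passing cam swings it outward (about 0.1 rad), then it springs back to 0 behind the cam. Passing takes a push of roughly 3 to 8 N along the bar
- cup: white espresso cup, 49 mm tall, standing inside the bend; leave it alone; origin under its middle
- garlic: garlic bulb, 60 mm, lying inside the bend; leave it alone; origin under its middle
- teaspoon: teaspoon, 130 mm long, lying outside the bend; leave it alone; origin under its middle
- salt: salt shaker, 90 mm tall, to the right of the stand; leave it alone; origin under its middle
- timer: round kitchen timer, 47 mm tall, at the near right of the stand; leave it alone; origin under its middle
- tin: food tin, 72 mm tall, at the far right of the stand; leave it alone; origin under its middle

How it is judged:
By the outcome, as a careful person would: the job done as asked, in the order asked, and still so for the second after the job is handed in, with the robot touching nothing.
It also fails if it takes over 72 s, if anything falls off the work surface, if the arm or the gripper's body presses on something with over 40 N, if the wrist force passes 120 N, or if a joint passes its speed limit or range.

## Working session

There is one attempt and no reset: what is moved stays moved. The work goes in short steps, each a Python script; the robot and the scene stay as the last script left them, time stands still between calls to the robot, and variables do not carry over. Pictures are saved under pics/ and viewed, at most 10 in all, crops included, and the job is handed in when it is done.

```bash
mkdir -p pics; python3 - <<'E'
from bench import robot
import cv2,numpy as np
for n in("top","side"):
    f=robot.grab_frame(n); cv2.imwrite(f"pics/{n}0.png",cv2.resize(f["frame"][:,:,::-1],(800,600),interpolation=cv2.INTER_CUBIC))
    print(n,f["mtx"],f["R"],f["t"],-np.array(f["R"]).T@f["t"])
print(robot.get_state(),robot.tip_reach)
E
```

```text
top [[456.9434039    0.         253.97981106]
 [  0.         456.9434039  186.52166507]
 [  0.           0.           1.        ]] [[-0.06092424 -0.99814041  0.00198785]
 [-0.96973281  0.0587183  -0.23700303]
 [ 0.23644558 -0.01636691 -0.97150688]] [-0.29577513  0.51669152  1.15778155] [ 0.20928052 -0.30661505  1.24783815]
side [[410.81820781   0.         257.47706102]
 [  0.         410.81820781 192.1288804 ]
 [  0.           0.           1.        ]] [[-0.93937077 -0.3428222  -0.00744905]
 [-0.1462378   0.42016758 -0.89558568]
 [ 0.3101565  -0.84019768 -0.44482671]] [0.33427071 0.30680702 0.58802007] [0.17649267 0.47973816 0.53882901]
{'time': 0.1, 'q': array([ 1.15729696,  0.70701438, -0.02761351,  1.48492426,  0.02200692,
        0.95089241, -0.07549876]), 'qvel': array([-0.00055131, -0.00112244,  0.00079152, -0.00043472,  0.00140512,
       -0.00105956,  0.00014153]), 'joint_efforts': array([ 7.78195645e-04, -8.84285545e+01,  1.23602148e+00, -2.36451244e+01,
        1.69042608e-02,  5.09777048e-03,  1.04822527e-05]), 'position': array([ 0.20881392, -0.53551539,  0.23889598]), 'tcp_rot': array([-4.56256064e-04,  9.82770124e-01,  1.84831449e-01, -1.03543934e-04]), 'contact_force': array([ 0.21905253, -1.14365612, -0.26251312]), 'ft_torque': array([ 0.03051889, -0.01912448,  0.00063311]), 'grip_force': 0.0, 'width': 0.08562029570370044} 0.008
```

View pics/top0.png

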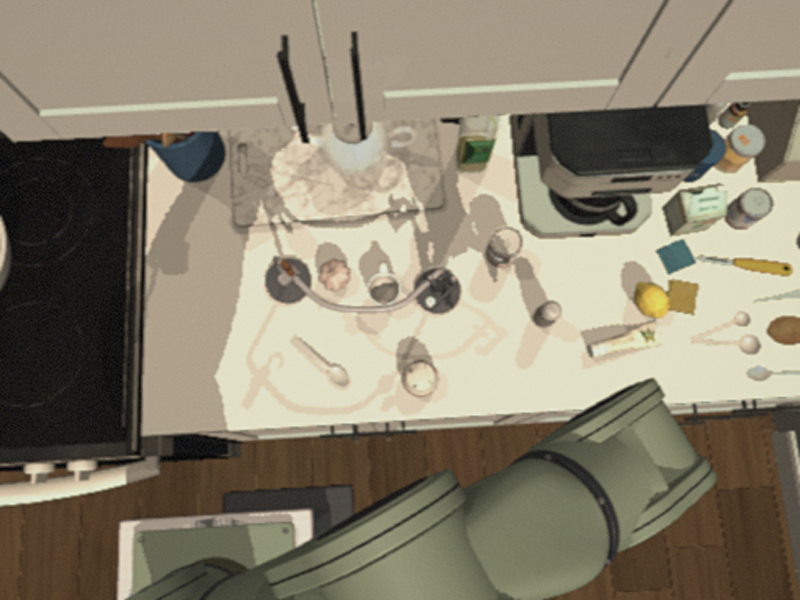

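View pics/side0.png

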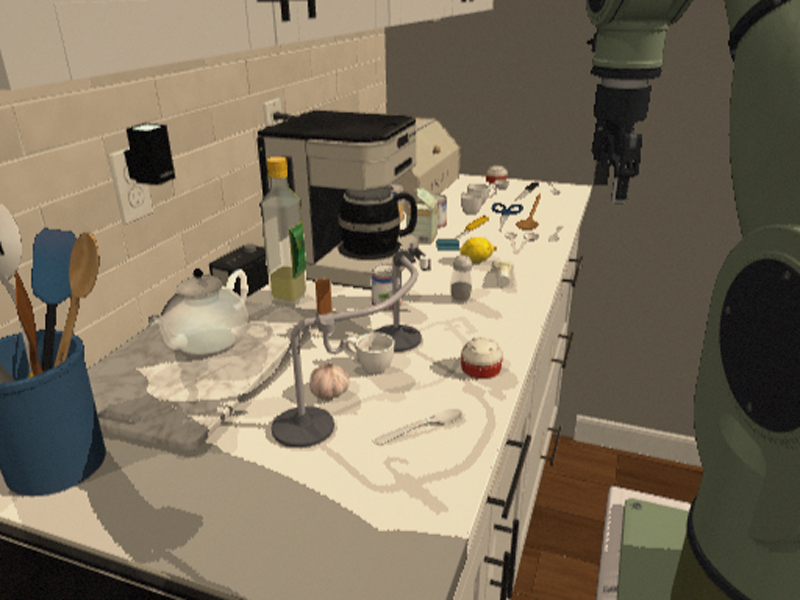

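The top view shows the start foot at about (289,280) and the far foot at (437,290). The brown tab is at (288,267), and the bar bends down and to the right between them. In the side view the feet are at (303,426) and (397,338), and the tab is at (323,295). Next I'll fit the rail pose and check it with an overlay.

```bash
cat > h.py <<'E'
from bench import robot
import cv2,numpy as np
from scipy.optimize import least_squares
from scipy.spatial.transform import Rotation as Ro
def proj(f,X):
    c=np.atleast_2d(X)@np.array(f["R"]).T+f["t"]; p=c@np.array(f["mtx"]).T
    return p[:,:2]/p[:,2:]
def T(pose,P):
    x,y,a=pose; P=np.atleast_2d(np.array(P,float)); c,s=np.cos(a),np.sin(a)
    return np.c_[x+c*P[:,0]-s*P[:,1],y+s*P[:,0]+c*P[:,1],P[:,2]]
def overlay(f,pose,name,box,k,extra=()):
    x0,y0,x1,y1=box
    im=cv2.resize(f["frame"][y0:y1,x0:x1,::-1],None,fx=k,fy=k,interpolation=cv2.INTER_CUBIC)
    th=np.linspace(0,2*np.pi,60)
    for P,c in [([(.042*np.cos(t)+a,.042*np.sin(t)+b,.0) for t in th for a,b in[(0,0)]],(0,0,255)),([(.2+.042*np.cos(t),.18+.042*np.sin(t),0) for t in th],(0,0,255)),
      ([(0,0,0),(0,0,.16),(.09,0,.16)]+[(.09+.11*np.sin(t),.11-.11*np.cos(t),.16) for t in np.linspace(0,1.571,20)]+[(.2,.137,.16),(.2,.18,.16),(.2,.18,0)],(0,255,0))]+list(extra):
        p=((proj(f,T(pose,P))-[x0,y0]+.5)*k).astype(int); cv2.polylines(im,[p],False,c,1)
    cv2.imwrite(name,im)
E
python3 - <<'E'
from h import *
F={n:robot.grab_frame(n) for n in("top","side")}
S=512/800
obs=[("top",(289,280),(0,0,0)),("top",(437,290),(.2,.18,0)),("side",(303,426),(0,0,.0)),("side",(397,338),(.2,.18,0))]
# dark foot centroids refined
r=least_squares(lambda p:np.concatenate([(proj(F[n],T(p,P))[0]-np.array(u)*S) for n,u,P in obs]),[.4,0,-1])
best=min((least_squares(lambda p:np.concatenate([(proj(F[n],T(p,P))[0]-np.array(u)*S) for n,u,P in obs]),[.45,-.2,a]) for a in(-3,-1.5,0,1.5)),key=lambda r:r.cost)
print(best.x,best.fun)
np.save("pose.npy",best.x)
overlay(F["top"],best.x,"pics/ot.png",(155,145,315,245),5)
overlay(F["side"],best.x,"pics/os.png",(160,145,310,295),4)
E
```

```text
[ 0.54722078 -0.13367657 -2.43727949] [-0.33062647 -0.40973485  0.13798073 -0.03834174  0.31176857  0.04917205
  0.0442033   0.01543638]
```

View pics/ot.png

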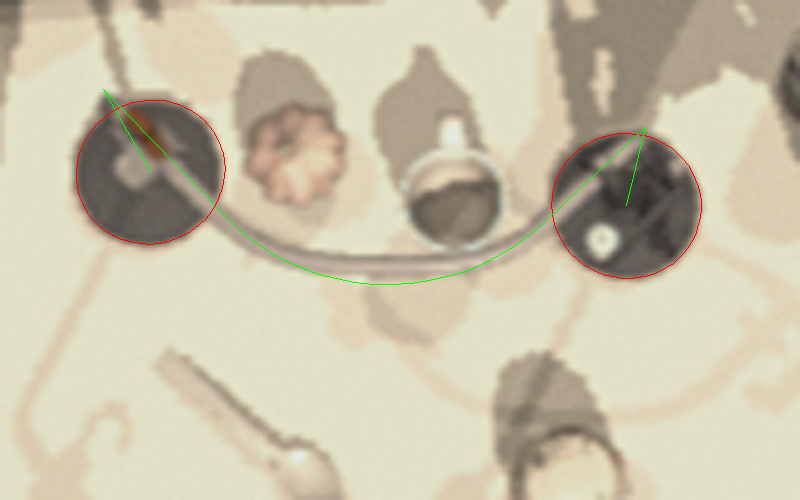

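View pics/os.png

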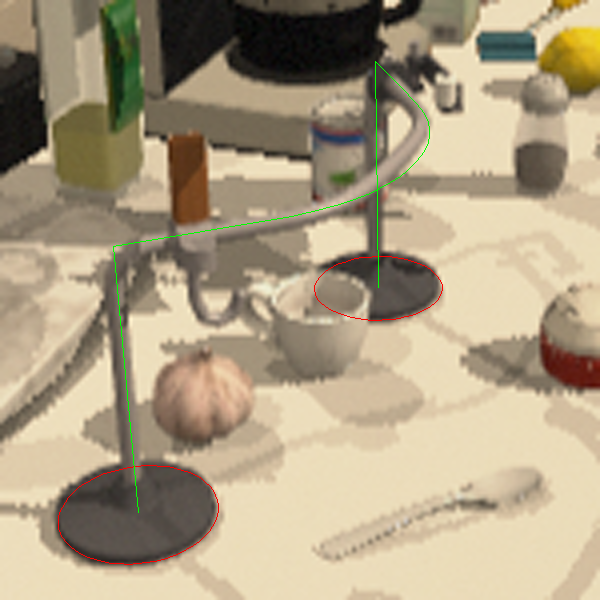

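The fit is good: foot residuals are under 0.5 px. The drawn far leg lies about 3 px outside the real bar, and the true bend runs inside the nominal arc, with its mid-bend centre near crop pixel (385,264). I'll straighten the bar strip in both views to measure the offset along it.

```bash
cat >> h.py <<'E'
def nom(s):
    "nominal axis point and heading in rail frame; s from x=0"
    if s<.09: return np.array([s,0,.16]),0.
    L=.11*np.pi/2
    if s<.09+L:
        t=(s-.09)/.11; return np.array([.09+.11*np.sin(t),.11-.11*np.cos(t),.16]),t
    return np.array([.2,.11+s-.09-L,.16]),np.pi/2
E
python3 - <<'E'
from h import *
pose=np.load("pose.npy")
ss=np.arange(.0,.31,.0005); dd=np.arange(-.02,.035,.0005)
out=[]
for n in("top","side"):
    f=robot.grab_frame(n); m=[]
    for s in ss:
        p,a=nom(s); P=p+np.outer(dd,[-np.sin(a),np.cos(a),0])
        m.append(proj(f,T(pose,P)))
    m=np.array(m,np.float32).transpose(1,0,2)[::-1]
    im=cv2.remap(f["frame"][:,:,::-1].copy(),m[...,0],m[...,1],cv2.INTER_CUBIC)
    im=cv2.resize(im,(775,275),interpolation=cv2.INTER_CUBIC)
    for d in(0,.01,.02): cv2.line(im,(0,int((.035-d)/.0002)),(6,int((.035-d)/.0002)),(0,0,255),1); 
    for k in range(7): cv2.line(im,(k*125,0),(k*125,8),(255,0,0),1)
    out.append(im)
cv2.imwrite("pics/strip.png",np.vstack(out))
E
```

```text
(no output)
```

View pics/strip.png

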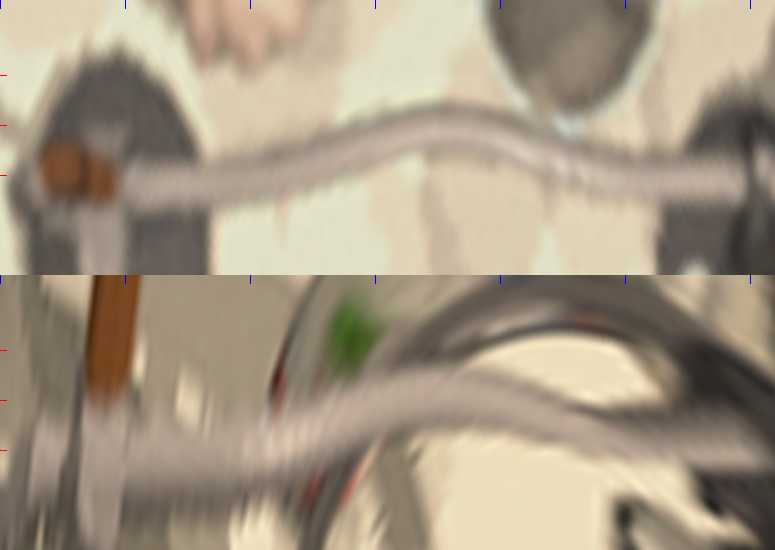

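The strips scale at 2.5 px/mm along the bar and 5 px/mm across it. The bend bulges inward to about +11 mm at s≈180 mm. The legs sit about -2.5 mm and -1 mm off my fit, so I'll shift the rail to match. The sleeve is at s≈42 mm. Next I'll triangulate the tab and go above it.

```bash
cat >> h.py <<'E'
from scipy.interpolate import PchipInterpolator
_d=PchipInterpolator(np.array([0,90,100,120,140,160,180,200,220,240,262,320])/1e3,np.array([0,0,.8,3.5,7.3,10,10.8,9,4.8,1.6,0,0])/1e3)
def path(pose,s):
    "world axis point, world heading, from the seen shape"
    def P(s):
        p,a=nom(s); return p+_d(s)*np.array([-np.sin(a),np.cos(a),0])
    v=P(s+.002)-P(s-.002)
    return T(pose,P(s))[0],pose[2]+np.arctan2(v[1],v[0])
def quat(h):   # tool down, tool x opposite to travel heading h
    a=h+np.pi; x=np.array([np.cos(a),np.sin(a),0]); z=np.array([0,0,-1.])
    q=Ro.from_matrix(np.c_[x,np.cross(z,x),z]).as_quat(); return np.array([q[3],q[0],q[1],q[2]])
E
python3 - <<'E'
from h import *
pose=np.load("pose.npy")
pose[:2]=T(pose,(.0007,-.0025,0))[0,:2]; np.save("pose.npy",pose)
f=robot.grab_frame("top");g=robot.grab_frame("side")
r=least_squares(lambda X:np.r_[proj(f,X)[0]-(184.4,172),proj(g,X)[0]-(207,189.25)],[.5,-.15,.2])
c,s=np.cos(pose[2]),np.sin(pose[2]);d=r.x[:2]-pose[:2]
print("tab",r.x,r.fun,"rail",c*d[0]+s*d[1],-s*d[0]+c*d[1])
for s in(.042,.18,.2898):print(path(pose,s))
p,h=path(pose,.042)
st=robot.get_state()
robot.servo_line(st["position"]+[0,0,.1],rate=.2)
robot.goto([p[0],p[1],.30],quat(h))
st=robot.get_state();print(st["time"],st["position"],st["q"],st["contact_force"],st["ft_torque"])
for n,fb in(("top",(155,110,315,230)),("side",(150,60,310,220))):
    f=robot.grab_frame(n)
    pl=[(np.array([(.042+dx,dy,z) for dx,dy,z in[(-.009,-.005,.168),(.009,-.005,.168),(.009,-.005,.216),(-.009,-.005,.216),(-.009,.005,.216),(.009,.005,.216),(.009,.005,.168)]]),(255,0,0))]
    overlay(f,pose,f"pics/a_{n}.png",fb,3.7,pl)
import cv2
a=[cv2.imread(f"pics/a_{n}.png") for n in("top","side")]
a[0]=cv2.copyMakeBorder(a[0],0,max(0,a[1].shape[0]-a[0].shape[0]),0,0,0)
im=np.hstack(a);cv2.imwrite("pics/a.png",cv2.resize(im,None,fx=.67,fy=.67,interpolation=cv2.INTER_AREA));print(im.shape)
E
```

```text
tab [ 0.51507274 -0.15902969  0.18963214] [-0.35728703 -0.90733887  0.75472691  0.21562692] rail 0.04021503582666636 0.0010043037105126919
(array([ 0.5130622 , -0.15942013,  0.16      ]), np.float64(-2.4372794923600503))
(array([ 0.44862534, -0.26953722,  0.16      ]), np.float64(-1.6236505370967))
(array([ 0.48137425, -0.36613799,  0.16      ]), np.float64(-0.8664831655651537))
2.8167 [ 0.51279801 -0.16051855  0.30003253] [ 0.32338116  0.58335176 -0.14765553  1.51760819  0.09422711  1.04751053
 -0.71550388] [1.20670461 0.42522326 0.00838842] [-0.01149855 -0.0011707   0.0413323 ]
(592, 1184, 3)
```

View pics/a.png

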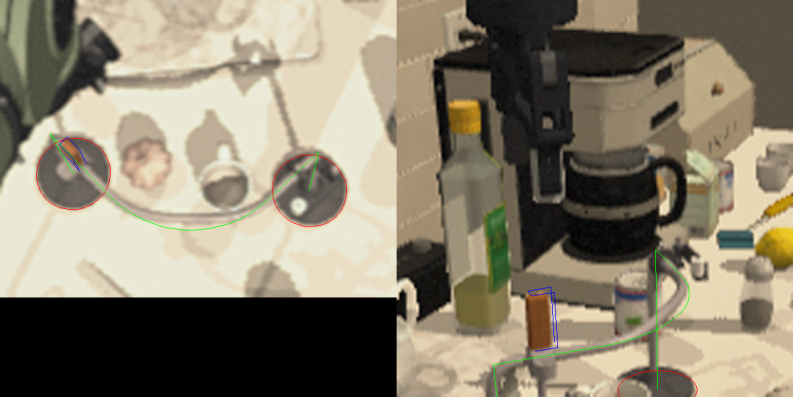

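The gripper is above the tab, which matches the blue tab outline to about 2 mm in both views (side crop around (541,320)). The tab is at s≈40 mm. Next I'll descend and grip.

```bash
python3 - <<'E'
from h import *
pose=np.load("pose.npy")
p,h=path(pose,.040)
robot.move_gripper(.045)
robot.servo_line([p[0],p[1],.25],rate=.12)
robot.pause(.2);st=robot.get_state();b=np.r_[st["contact_force"],st["ft_torque"]];np.save("base.npy",b)
print("base",b.round(2),(st["position"]-p).round(4))
print(robot.servo_line([p[0],p[1],.193],rate=.08,contact_N=8))
R=np.array([[np.cos(h),np.sin(h)],[-np.sin(h),np.cos(h)]])
def rep(t):
    st=robot.get_state();w=np.r_[st["contact_force"],st["ft_torque"]]-b
    print(t,round(st["time"],2),"F t,n,z",(R@w[:2]).round(2),w[2].round(2),"M",w[3:].round(3),"w",round(st["width"],4),round(st["grip_force"],1),"err tn",(R@(st["position"]-p)[:2]).round(4),st["position"][2].round(4))
rep("down")
robot.move_gripper(0.0);robot.pause(.2);rep("grip")
robot.servo_line([p[0],p[1],.195],rate=.02);robot.pause(.2);rep("up2")
E
```

```text
base [ 0.89 -0.18 -0.52 -0.    0.   -0.06] [ 0.0002 -0.0001  0.0907]
False
down 5.02 F t,n,z [ 0.24 -0.92] 0.97 M [0.011 0.022 0.038] w 0.0452 0.0 err tn [-0.0001  0.0002] 0.1934
grip 5.62 F t,n,z [ 2.58 -0.24] 6.27 M [-0.201  0.008  0.058] w 0.009 59.9 err tn [-0.0001  0.0002] 0.1933
up2 6.08 F t,n,z [1.08 0.05] -0.92 M [0.005 0.003 0.035] w 0.009 58.9 err tn [ 0.     -0.0001] 0.1949
```

```bash
cat > run.py <<'E'
from h import *
import json,sys
def run(s_end,step=.005,rate=.03,lim=6.,contact=7.):
    pose=np.load("pose.npy");b=np.load("base.npy")
    S=json.load(open("s.json"))
    last=0
    while S["s"]<s_end-1e-6:
        s=min(S["s"]+step,s_end);p,h=path(pose,s);n=np.array([-np.sin(h),np.cos(h),0])
        tgt=p+n*S["n"];tgt[2]=S["z"]
        hit=robot.servo_line(tgt,rate=rate,rot=quat(h+S["yaw"]),contact_N=contact)
        st=robot.get_state();w=np.r_[st["contact_force"],st["ft_torque"]]-b
        hh=h+S["yaw"];t=np.array([np.cos(hh),np.sin(hh),0]);nn=np.array([-t[1],t[0],0])
        Ft,Fn,Fz,Mz=t@w[:3],nn@w[:3],w[2],w[5]
        print(f"{st['time']:.2f} s{s*1e3:.0f} Ft{Ft:.1f} Fn{Fn:.1f} Fz{Fz:.1f} Mz{Mz:.2f} n{S['n']*1e3:.1f} yaw{S['yaw']:.2f} z{S['z']*1e3:.1f} w{st['width']*1e3:.1f} {'HIT' if hit else ''}")
        dz=lambda x,d:np.sign(x)*max(0,abs(x)-d)
        S["n"]+=np.clip(.0003*dz(Fn,.6),-.0012,.0012);S["yaw"]+=np.clip(.4*dz(Mz,.05),-.05,.05)
        S["z"]+=np.clip(.0003*dz(Fz+1.4,1.),-.0006,.0006)
        if not hit: S["s"]=s
        json.dump(S,open("s.json","w"))
        if hit or abs(Fn)>lim or Ft<-lim: print("STOP");return False
    return True
E
echo '{"s":0.04,"n":0,"yaw":0,"z":0.195}'>s.json
python3 -c "
from run import *
run(.10)"
```

```text
6.39 s45 Ft0.1 Fn-0.7 Fz-0.7 Mz0.02 n0.0 yaw0.00 z195.0 w8.9 
6.71 s50 Ft-0.1 Fn-1.0 Fz-0.5 Mz0.01 n-0.0 yaw0.00 z195.0 w9.3 
7.03 s55 Ft1.3 Fn-0.7 Fz-0.8 Mz0.03 n-0.1 yaw0.00 z195.0 w8.9 
7.34 s60 Ft0.7 Fn-1.2 Fz-0.9 Mz0.08 n-0.2 yaw0.00 z195.0 w9.2 
7.66 s65 Ft-1.4 Fn-0.6 Fz-0.9 Mz0.04 n-0.3 yaw0.01 z195.0 w9.0 
7.97 s70 Ft0.2 Fn-0.3 Fz-1.3 Mz0.06 n-0.3 yaw0.01 z195.0 w8.9 
8.29 s75 Ft0.5 Fn-0.9 Fz-1.1 Mz0.14 n-0.3 yaw0.02 z195.0 w9.1 
8.61 s80 Ft1.6 Fn-0.1 Fz0.1 Mz0.08 n-0.4 yaw0.05 z195.0 w9.0 
8.93 s85 Ft1.0 Fn-0.5 Fz-1.1 Mz0.08 n-0.4 yaw0.06 z195.2 w9.2 
9.24 s90 Ft0.2 Fn-0.4 Fz-0.6 Mz0.09 n-0.4 yaw0.08 z195.2 w9.3 
9.56 s95 Ft3.3 Fn0.7 Fz-0.1 Mz0.07 n-0.4 yaw0.09 z195.2 w9.3 
9.88 s100 Ft2.7 Fn2.2 Fz0.2 Mz-0.01 n-0.4 yaw0.10 z195.2 w9.1
```

Smooth so far. Some of the Mz reading is sensor bias, so I'll widen its deadband, let the yaw correction decay, and settle before each reading.

```bash
sed -i 's/dz(Mz,.05)/dz(Mz,.1)/; s/        st=robot.get_state();w/        robot.pause(.08);st=robot.get_state();w/; s/        if not hit: S/        S["yaw"]*=.93\n        if not hit: S/' run.py
python3 -c "
from run import *
run(.20,step=.004)"
```

```text
10.24 s104 Ft1.4 Fn1.3 Fz-1.5 Mz0.10 n0.1 yaw0.10 z195.4 w9.1 
10.61 s108 Ft0.5 Fn-1.3 Fz-0.6 Mz0.06 n0.3 yaw0.09 z195.4 w8.9 
10.97 s112 Ft-0.4 Fn-0.8 Fz-1.4 Mz0.11 n0.1 yaw0.09 z195.4 w9.0 
11.34 s116 Ft0.7 Fn-0.0 Fz-1.2 Mz0.09 n0.0 yaw0.09 z195.4 w9.0 
11.71 s120 Ft0.6 Fn-0.6 Fz-0.8 Mz0.03 n0.0 yaw0.08 z195.4 w8.8 
12.07 s124 Ft0.2 Fn-1.1 Fz-1.9 Mz0.03 n0.0 yaw0.07 z195.4 w9.0 
12.44 s128 Ft-0.3 Fn-0.8 Fz-1.1 Mz0.02 n-0.1 yaw0.07 z195.4 w9.1 
12.81 s132 Ft0.5 Fn-0.2 Fz-1.3 Mz0.07 n-0.2 yaw0.06 z195.4 w8.8 
13.17 s136 Ft0.7 Fn-0.4 Fz-0.1 Mz0.09 n-0.2 yaw0.06 z195.4 w9.1 
13.53 s140 Ft-0.1 Fn-1.1 Fz-0.3 Mz0.02 n-0.2 yaw0.06 z195.5 w8.9 
13.88 s144 Ft0.5 Fn-0.7 Fz-1.0 Mz0.02 n-0.3 yaw0.05 z195.5 w9.0 
14.24 s148 Ft-0.4 Fn-0.7 Fz-1.1 Mz0.08 n-0.4 yaw0.05 z195.5 w9.0 
14.60 s152 Ft-1.0 Fn-0.7 Fz-1.0 Mz0.04 n-0.4 yaw0.04 z195.5 w9.5 
14.96 s156 Ft-0.5 Fn-0.7 Fz-0.6 Mz0.09 n-0.4 yaw0.04 z195.5 w9.1 
15.32 s160 Ft0.4 Fn-0.3 Fz-1.1 Mz0.05 n-0.5 yaw0.04 z195.5 w9.0 
15.68 s164 Ft0.5 Fn-0.7 Fz-0.8 Mz0.01 n-0.5 yaw0.04 z195.5 w8.9 
16.03 s168 Ft0.8 Fn1.7 Fz-0.8 Mz0.03 n-0.5 yaw0.03 z195.5 w9.1 
16.39 s172 Ft0.2 Fn0.5 Fz0.2 Mz0.05 n-0.2 yaw0.03 z195.5 w8.9 
16.74 s176 Ft1.3 Fn-0.5 Fz-1.1 Mz0.09 n-0.2 yaw0.03 z195.7 w8.5 
17.09 s180 Ft0.4 Fn0.2 Fz-0.2 Mz0.00 n-0.2 yaw0.03 z195.7 w9.0 
17.44 s184 Ft0.1 Fn-0.8 Fz-1.3 Mz0.06 n-0.2 yaw0.03 z195.8 w9.1 
17.80 s188 Ft-0.5 Fn-1.6 Fz-1.4 Mz0.09 n-0.2 yaw0.02 z195.8 w9.2 
18.16 s192 Ft-0.4 Fn0.5 Fz-0.9 Mz0.05 n-0.5 yaw0.02 z195.8 w8.8 
18.52 s196 Ft1.2 Fn1.4 Fz-0.7 Mz0.03 n-0.5 yaw0.02 z195.8 w9.2 
18.88 s200 Ft0.6 Fn0.4 Fz-1.0 Mz0.02 n-0.3 yaw0.02 z195.8 w8.8
```

```bash
python3 -c "
from run import *
run(.258,step=.004)
for n,x in(('top',(200,120,320,220)),('side',(170,70,310,210))):
    f=robot.grab_frame(n);x0,y0,x1,y1=x
    cv2.imwrite(f'pics/b_{n}.png',cv2.resize(f['frame'][y0:y1,x0:x1,::-1],(390,400),interpolation=cv2.INTER_CUBIC))
cv2.imwrite('pics/b.png',np.hstack([cv2.imread(f'pics/b_{n}.png') for n in('top','side')]))"
```

```text
19.23 s204 Ft0.2 Fn-1.2 Fz-1.9 Mz0.06 n-0.3 yaw0.02 z195.8 w9.0 
19.59 s208 Ft1.7 Fn1.9 Fz-1.6 Mz0.06 n-0.5 yaw0.02 z195.8 w8.9 
19.96 s212 Ft0.3 Fn2.2 Fz-1.1 Mz0.05 n-0.1 yaw0.02 z195.8 w9.2 
20.32 s216 Ft0.4 Fn0.2 Fz-0.8 Mz0.05 n0.4 yaw0.01 z195.8 w9.1 
20.68 s220 Ft-0.5 Fn0.2 Fz-1.5 Mz0.07 n0.4 yaw0.01 z195.8 w8.7 
21.05 s224 Ft0.5 Fn0.0 Fz-1.5 Mz0.02 n0.4 yaw0.01 z195.8 w8.9 
21.42 s228 Ft0.5 Fn0.2 Fz-1.0 Mz0.06 n0.4 yaw0.01 z195.8 w9.4 
21.78 s232 Ft0.9 Fn-0.0 Fz-2.3 Mz0.00 n0.4 yaw0.01 z195.8 w8.8 
22.15 s236 Ft1.0 Fn1.8 Fz-1.5 Mz0.03 n0.4 yaw0.01 z195.8 w8.7 
22.52 s240 Ft-0.1 Fn0.0 Fz-0.4 Mz0.09 n0.8 yaw0.01 z195.8 w9.0 
22.88 s244 Ft-0.2 Fn-1.3 Fz-1.3 Mz0.07 n0.8 yaw0.01 z195.8 w9.0 
23.25 s248 Ft-0.8 Fn-1.0 Fz-2.6 Mz0.04 n0.6 yaw0.01 z195.8 w9.5 
23.62 s252 Ft-0.6 Fn-0.0 Fz-1.6 Mz0.03 n0.4 yaw0.01 z195.7 w9.4 
23.98 s256 Ft-0.4 Fn-0.5 Fz0.5 Mz0.01 n0.4 yaw0.01 z195.7 w9.2 
24.32 s258 Ft-0.3 Fn-1.3 Fz-1.1 Mz0.05 n0.4 yaw0.01 z196.0 w8.9
```

View pics/b.png

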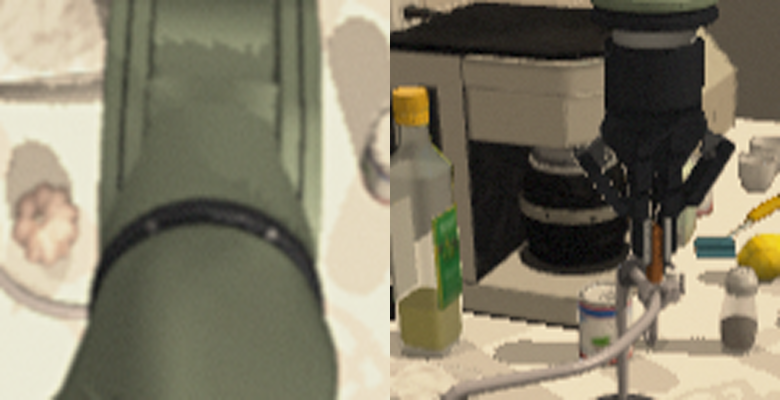

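The runner is on the far straight leg, upright in the grip, with its cam just short of the roller (side crop around (655,285)). Now I'll push past the catch in 1.5 mm steps, holding the lateral and yaw corrections fixed, until I feel the stop.

```bash
cat > push.py <<'E'
from h import *
import json
pose=np.load("pose.npy");b=np.load("base.npy");S=json.load(open("s.json"));s=S["s"]
S["z"]=.1957
st=robot.get_state();b[:3]=st["contact_force"]*0+b[:3]
while s<.297:
    s+=.0015;p,h=path(pose,s);n=np.array([-np.sin(h),np.cos(h),0]);t=np.array([np.cos(h),np.sin(h),0])
    g=p+n*S["n"];g[2]=S["z"]
    hit=robot.servo_line(g,rate=.015,rot=quat(h),contact_N=9)
    robot.pause(.08);st=robot.get_state();w=np.r_[st["contact_force"],st["ft_torque"]]-b
    print(f"{st['time']:.2f} s{s*1e3:.1f} Ft{t@w[:3]:.1f} Fn{n@w[:3]:.1f} Fz{w[2]:.1f} Mz{w[5]:.2f} lag{t@(g-st['position'])*1e3:.1f} w{st['width']*1e3:.1f} {'HIT' if hit else ''}")
    S["s"]=s;json.dump(S,open("s.json","w"))
    if hit or t@w[:3]<-11 or (s>.283 and t@w[:3]<-5): print("STOP");break
E
python3 push.py
```

```text
24.75 s259.5 Ft-1.4 Fn-0.5 Fz-1.7 Mz0.02 lag0.0 w9.4 
25.08 s261.0 Ft-1.1 Fn-1.1 Fz-1.6 Mz0.06 lag0.1 w8.8 
25.42 s262.5 Ft-0.5 Fn-0.5 Fz-1.4 Mz0.08 lag0.0 w9.0 
25.75 s264.0 Ft-1.4 Fn-0.6 Fz-1.0 Mz0.04 lag0.0 w8.8 
26.08 s265.5 Ft-0.6 Fn0.5 Fz-1.4 Mz0.08 lag-0.0 w9.1 
26.42 s267.0 Ft-0.9 Fn-0.2 Fz-1.0 Mz0.04 lag0.0 w9.1 
26.75 s268.5 Ft-1.6 Fn-0.3 Fz-0.5 Mz0.01 lag0.0 w9.1 
27.08 s270.0 Ft-2.2 Fn0.7 Fz-1.1 Mz0.01 lag0.1 w9.0 
27.42 s271.5 Ft-3.0 Fn3.6 Fz-1.2 Mz0.04 lag0.0 w9.0 
27.75 s273.0 Ft-2.6 Fn2.1 Fz-1.1 Mz-0.00 lag-0.1 w8.7 
28.08 s274.5 Ft-2.1 Fn2.6 Fz0.2 Mz0.06 lag-0.1 w9.2 
28.42 s276.0 Ft-1.8 Fn3.7 Fz-0.9 Mz0.09 lag-0.0 w9.4 
28.75 s277.5 Ft-1.5 Fn3.0 Fz-0.1 Mz0.04 lag-0.1 w8.9 
29.08 s279.0 Ft-0.9 Fn3.2 Fz-0.7 Mz0.08 lag-0.0 w9.5 
29.42 s280.5 Ft-0.4 Fn3.5 Fz0.5 Mz0.14 lag-0.0 w9.1 
29.75 s282.0 Ft-0.1 Fn3.4 Fz-0.6 Mz0.09 lag-0.1 w9.2 
30.08 s283.5 Ft0.3 Fn3.8 Fz-0.0 Mz0.05 lag-0.1 w9.0 
30.42 s285.0 Ft0.9 Fn3.4 Fz0.4 Mz0.09 lag-0.1 w9.0 
30.75 s286.5 Ft0.7 Fn2.7 Fz-0.6 Mz0.09 lag-0.1 w9.1 
31.08 s288.0 Ft1.4 Fn2.5 Fz-0.3 Mz0.02 lag-0.1 w9.3 
31.42 s289.5 Ft1.8 Fn2.7 Fz0.4 Mz0.09 lag-0.1 w9.1 
31.75 s291.0 Ft2.5 Fn2.0 Fz-0.4 Mz0.13 lag-0.1 w8.8 
32.08 s292.5 Ft-0.9 Fn-0.2 Fz-2.2 Mz0.05 lag0.2 w9.0 
32.42 s294.0 Ft-7.8 Fn-1.1 Fz2.4 Mz0.09 lag1.0 w9.1 
STOP
```

The forces show the cam passing the roller: Ft peaked at about -3 N, reversed past s≈282, and dropped at 292. The runner then met the stop at 293.5. I'll ease the push, lower it so it hangs, release and retreat.

```bash
python3 - <<'E'
from h import *
import json
pose=np.load("pose.npy");b=np.load("base.npy");S=json.load(open("s.json"))
def rep(m):
    st=robot.get_state();w=st["contact_force"]-b[:3];print(m,round(st["time"],2),"Ft",(t@w).round(1),"Fn",(n@w).round(1),"Fz",w[2].round(1),st["width"].round(4))
p,h=path(pose,.2932);n=np.array([-np.sin(h),np.cos(h),0]);t=np.array([np.cos(h),np.sin(h),0])
g=p+n*S["n"];g[2]=.1957
robot.servo_line(g,rate=.01,rot=quat(h));robot.pause(.2);rep("ease")
g[2]=.1942;robot.servo_line(g,rate=.01);robot.pause(.2);rep("low")
robot.move_gripper(.03);robot.pause(.2);rep("open")
for z in(.23,.34):g[2]=z;robot.servo_line(g,rate=.06);rep(z)
st=robot.get_state();robot.goto_joints(np.r_[1.157,.5,st["q"][2:]]) if 0 else None
robot.servo_line([.42,-.13,.36],rate=.15);rep("away")
for nme,x in(('top',(220,140,310,230)),('side',(210,100,300,190))):
    f=robot.grab_frame(nme);x0,y0,x1,y1=x
    cv2.imwrite(f'pics/c_{nme}.png',cv2.resize(f['frame'][y0:y1,x0:x1,::-1],(400,400),interpolation=cv2.INTER_CUBIC))
cv2.imwrite('pics/c.png',np.hstack([cv2.imread(f'pics/c_{q}.png') for q in('top','side')]))
E
```

```text
Traceback (most recent call last):
AttributeError: 'float' object has no attribute 'round'
```

```bash
python3 - <<'E'
from h import *
import json
pose=np.load("pose.npy");b=np.load("base.npy");S=json.load(open("s.json"))
def rep(m):
    st=robot.get_state();w=st["contact_force"]-b[:3];print(m,round(st["time"],2),"Ft %.1f Fn %.1f Fz %.1f w %.4f"%(t@w,n@w,w[2],st["width"]))
p,h=path(pose,.2932);n=np.array([-np.sin(h),np.cos(h),0]);t=np.array([np.cos(h),np.sin(h),0])
g=p+n*S["n"];g[2]=.1957
rep("eased")
g[2]=.1942;robot.servo_line(g,rate=.01);robot.pause(.2);rep("low")
robot.move_gripper(.03);robot.pause(.2);rep("open")
for z in(.23,.34):g[2]=z;robot.servo_line(g,rate=.06);rep(z)
robot.servo_line([.42,-.13,.36],rate=.15);rep("away")
for nme,x in(('top',(220,140,310,230)),('side',(210,100,300,190))):
    f=robot.grab_frame(nme);x0,y0,x1,y1=x
    cv2.imwrite(f'pics/c_{nme}.png',cv2.resize(f['frame'][y0:y1,x0:x1,::-1],(400,400),interpolation=cv2.INTER_CUBIC))
cv2.imwrite('pics/c.png',np.hstack([cv2.imread(f'pics/c_{q}.png') for q in('top','side')]))
E
```

```text
eased 32.87 Ft -6.3 Fn -1.7 Fz -0.6 w 0.0088
low 33.37 Ft -6.1 Fn -0.4 Fz -0.6 w 0.0093
open 33.9 Ft -1.2 Fn -0.8 Fz 0.8 w 0.0300
0.23 34.65 Ft -1.3 Fn -0.4 Fz 0.7 w 0.0298
0.34 36.63 Ft -0.6 Fn -0.5 Fz 0.9 w 0.0298
away 38.43 Ft -1.4 Fn -0.7 Fz 0.7 w 0.0301
```

View pics/c.png

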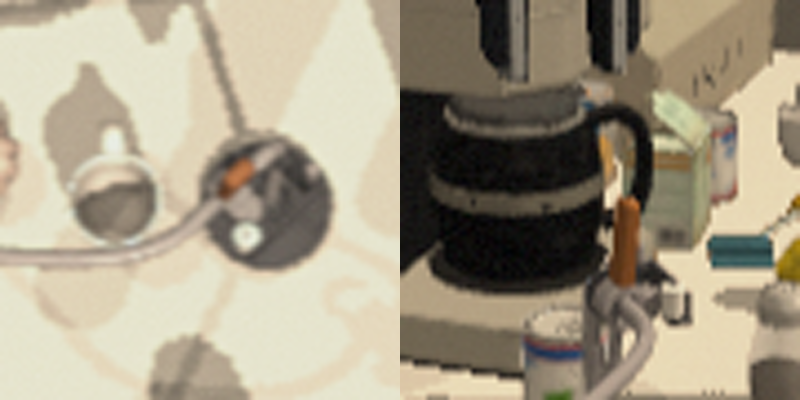

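The runner hangs against the stop with its tab at top crop (237,178). The white roller is at (246,236), the same image position as at rest (original pixel 275,193), so the catch has closed behind the cam. The gripper is clear and the cup, the only neighbour in full view, hasn't moved.

```bash
python3 -c "
from bench import robot
robot.pause(.3);print(robot.hand_in())"
```

```text
the job is handed in; nothing more can be done
None
```

I slid the runner round the bend to the stop collar, pushed it past the catch and let go; the roller is back at rest behind its cam and the job is handed in (verdict not shown), at about 39 s of the 72 s allowed.

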